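Put the slide box away and lock up the slide cabinet

ROBOT

A 6-joint arm with a two-finger parallel gripper is mounted at the origin on the work surface. World frame = base frame: x ahead of the robot, y to its left, z up, the work surface at z = 0. Lengths are in m, angles in rad, forces in N, time in s.
With the tool pointing down it reaches from about 0.275 to 0.975 m from the base axis. Payload 8.4 kg.
Tool frame: the origin (TCP) lies on the centre line of the jaws, within the pads' length; the fingertips stand 19 mm ahead of it and the grasp point (between the pads) is the TCP; z points along the fingers, y is the line along which they close (so a half turn about z gives the same grasp; the last joint's range is limited). The gripper opens to 92 mm and grips with 3 to 60 N. Pads are 20 mm wide; open, the fingers measure 128 mm over their backs; the gripper's body (75 mm by 189 mm) begins 69 mm behind the grasp point.
Start: joints at [1.117, 0.353, 1.633, -0, 1.155, -0.002], TCP at [0.273, 0.562, 0.234] pointing down, gripper open.
Joint ranges: [-2.63, 2.63], [-0.92, 2.1], [0.06, 2.66], [-1.3, 4.44], [0, 2.69], [-3.02, 3.02]. Speed limits (rad/s): [2.22, 2.22, 2.79, 3.14, 3.14, 3.14].

INTERFACE

Orientations are given as a unit quaternion [x, y, z, w].
In Python, from station import bot gives the robot as it stands.
- The arm moves only by the shell command python3 -m crank 'ROWS' [OPENING] [FORCE]. ROWS is JSON, a list of rows, each an object of numbers: "tx", "ty", "tz": the shift along the tool's x, y, z as a fraction of full scale; "roll": the turn about the tool's z as a fraction of full scale. In form: [{"tx": .., "ty": .., "tz": .., "roll": ..}, ...]. A call has 1 to 12 rows; each row shifts and turns the commanded pose from where the row before left it, along the tool's axes as they then stand; what a row does not reach is not made up. Full scale, the value 1, is 3 cm for a shift and 5 degrees for a turn. A row lasts 1/12 s, in which the tool goes at most 41.7 mm and 7.16 degrees, less where a joint would pass 70% of its speed; a pose out of reach is approached as far as the arm can. A call with a number of a shift or a turn outside -1 to 1 is refused whole. A call with a gripper value outside its range is refused whole. OPENING is the closure, from -1 (fully open) to 1 (shut), set as the call begins (- or left out, the last holds). The fingers move at their own pace and stop on an object; FORCE is the grip in N (left out, the last holds). Time passes only in rows, so rows that do not move let the fingers close. It gives the time, the measured TCP pose, the force, the opening and the grip force at its end, in the units of the state.
- bot.read_state(): the state, without advancing time (a new reading comes with each control period).
- bot.read_camera(name): name is "scene" or "top" or "wrist"; returns a dict with "frame" (420x560x3 uint8, red, green, blue), "intrinsics" (3x3 intrinsics, pixels), "cam_to_world" (4x4, takes a point from camera to world coordinates). Camera axes: x right, y down, z forward; pixel columns grow to the right and rows downward; lengths in m; the calibration is good to about 2 mm. A picture is of the moment at which its call begins. There is no depth.
- bot.finish_job(): hands the job in; it is judged then, once.
The state is a dict: "clock": time; "qpos": joint angles; "qvel": joint speeds; "joint_torque": joint torques, N m; "ee_pos": TCP position; "ee_rot": TCP orientation; "ft_force": force on the tool from outside, world axes, zero at the start; "moment": the same for the moment, N m; "finger_gap": finger opening in m; "gripper_force": force on a finger pad.
Only numpy, scipy, OpenCV 4.12 (cv2) and the standard library are available. Lean on these libraries where they do the work, as an engineer would, in place of code of your own. Each camera call takes 0.05 s, during which the arm holds its last target. There are 200 camera calls.

TASK

Put the loose grey slide box, kept upright, into the empty bay of the small white slide cabinet, lengthwise and fully inside. Then push the cabinet door shut until it clicks home on its catch, and only after that swing the hasp from the top of the cabinet over the door's staple until it lies against the door. Leave everything else on the desk where it stands.

Things in the scene. Friction and masses are not known exactly. Their poses are not given: they have to be found in the camera images.
- cabinet: Small white steel slide cabinet, fixed, 180 deep (x) x 200 wide (y) x 130 high mm. Origin: centre of underside, on the desk; +z up; open front faces its own -x (about towards the robot). No floor. Side walls x -90 to 90; top plate (z 124-130) starts at x -80. Back inside at x 86. The +y bay holds an identical fixed box, front at x -70. Steel hasp bracket on top at y 12 to 48, up to z 134.
- bay_mouth (a point): Middle of the free bay's mouth, on the desk, at cabinet x -90, y -51, z 0 mm. The bay is 90 mm wide (cabinet y -96 to -6, between side wall and divider), 176 deep, at least 110 clear in height (the door's catch sits in its upper front corner, above that).
- door (a joint): Angle of the white door, rad: 0 shut, grows opening towards the robot, limit 2.2; starts 1.2 to 2.1. Vertical hinge at the cabinet's +y front edge. Panel 200 wide, 12 thick, 4 to 120 mm above the desk. At angle a it runs from the hinge along (-sin a, -cos a) in cabinet x, y. Stays where left. In the last 0.07 rad it rides over a spring catch (about 4 N at the free edge), then stays at 0.
- door_hinge (a point): Point on the door's hinge axis, at mid-thickness of the panel, 62 mm above the desk: cabinet x -96, y +100 mm. Shut, the door's outer face is at cabinet x -102, its inner face at x -90. A steel staple stands 12 mm proud of the outer face, 70 mm from the hinge, 102 to 116 mm above the desk.
- door_edge (a point): Middle of the door's free edge, 200 mm from the hinge, 62 mm above the desk.
- hasp (a joint): Angle of the steel hasp, rad: 0 hanging down flat before the shut door, over the staple; grows as it swings out and up: pi/2 points out from the cabinet's front, pi straight up, above pi leans back over the cabinet top; limit 4.0; starts 3.2 to 3.8. Stays where left (friction 0.06 N m, about 1.5 N at the bar). Slotted strap 26 wide, 3 thick, 62 long mm.
- hasp_hinge (a point): Middle of the hasp's hinge axis, which runs along the cabinet's y: cabinet x -106, y +30, z 130 mm.
- hasp_bar (a point): Centre of the hasp's T pull: round steel bar 44 long, parallel to the hinge axis, 11 diameter, round ends, 42 mm along the strap and 20 mm off its outer side. At hasp angle a it is at cabinet x = -20 cos a - 42 sin a, z = 20 sin a - 42 cos a mm from the hinge. It is easily pushed along with closed fingers; pinched by its ends it turns between the pads and may creep.
- slide_box: The loose grey plastic slide box with a paper card on each end, closed: 140 long (x) x 62 wide (y) x 92 high (z) mm, about 0.45 kg (0.36 to 0.54), standing upright on the desk outside the cabinet. Origin: centre of its underside. Either end may go in first.
- stain_jar: Bystander: amber jar, 48 diameter, 85 high mm, beside the slide box. Origin: centre of its underside.
- mug: Bystander: white mug, 76 diameter, 88 high mm, handle at its +y, past one end of the slide box. Origin: centre of its underside.
- water_bottle: Bystander: clear bottle with a green cap, 66 diameter, 170 high mm, at the cabinet's +y side. Origin: centre of its underside.
- mouse: Bystander: white computer mouse, 100 x 60 x 29 high mm. Origin: centre of its underside.
- oil_bottle: Bystander: small white bottle, 40 diameter, 95 high mm, at the cabinet's -y side. Origin: centre of its underside.
- slide_mailer: Bystander: flat cardboard carton, 120 x 85 x 20 high mm. Origin: centre of its underside.
- eyepiece_case: Bystander: grey soft-edged case, 160 x 60 x 45 high mm. Origin: centre of its underside.

How it is judged:
By the outcome, as a careful person would: the job done as asked, in the order asked, and still so for the second after the job is handed in, with the robot touching nothing.
It also fails if it takes over 72 s, if anything falls off the work surface, if the arm or the gripper's body presses on something with over 40 N, if the wrist force passes 120 N, or if a joint passes its speed limit or range.

## Working session

There is one attempt and no reset: what is moved stays moved. The work goes in short steps, Python scripts to look and compute and a shell command to move; the robot and the scene stay as the last step left them, time stands still between calls to the robot, and variables do not carry over. Pictures are saved under pics/ and viewed, at most 10 in all, crops included, and the job is handed in when it is done.

```bash
mkdir -p pics; ls; python3 - <<'E'
from station import bot
import cv2,numpy as np
s=bot.read_state();print(s)
for n in("scene","top"):
    c=bot.read_camera(n);cv2.imwrite(f"pics/{n}0.png",c["frame"][:,:,::-1]);np.savez(f"pics/{n}0.npz",**c)
    print(n,c["intrinsics"].tolist(),np.round(c["cam_to_world"],3).tolist())
E
```

```text
pics
{'clock': 0.0, 'qpos': array([ 1.11658940e+00,  3.53596047e-01,  1.63417491e+00, -3.62407640e-05,
        1.15518401e+00, -2.40388366e-03]), 'qvel': array([ 3.64114347e-04,  3.04127675e-04,  3.77672340e-04, -6.59453727e-04,
        5.49378100e-06, -2.32044894e-03]), 'joint_torque': array([ 2.09767779e-03, -5.93833494e+01, -3.34215331e+01,  6.98766159e-02,
        2.37217778e-02, -1.85030212e-04]), 'ee_pos': array([0.27266569, 0.5618433 , 0.23287877]), 'ee_rot': array([ 2.23977874e-01,  9.74593991e-01, -6.67234139e-04, -1.38021944e-04]), 'ft_force': array([-1.39726646,  0.89741266,  0.09879444]), 'moment': array([-0.00394231,  0.034253  ,  0.03795727]), 'gripper_force': 0.0, 'finger_gap': 0.09208475541298607}
scene [[518.8972090737258, 0.0, 280.9864671611036], [0.0, 518.8972090737258, 211.34220805144474], [0.0, 0.0, 1.0]] [[-0.01, 0.858, -0.513, 1.312], [1.0, 0.005, -0.01, -0.033], [-0.006, -0.513, -0.858, 1.366], [0.0, 0.0, 0.0, 1.0]]
top [[538.2951048504683, 0.0, 277.51715564577756], [0.0, 538.2951048504683, 210.26582749902025], [0.0, 0.0, 1.0]] [[-0.03, -0.996, 0.089, 0.381], [-1.0, 0.03, -0.0, -0.031], [-0.002, -0.089, -0.996, 1.935], [0.0, 0.0, 0.0, 1.0]]
```

View pics/scene0.png

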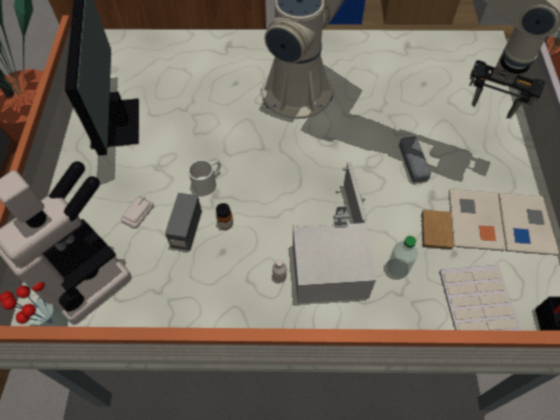

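View pics/top0.png

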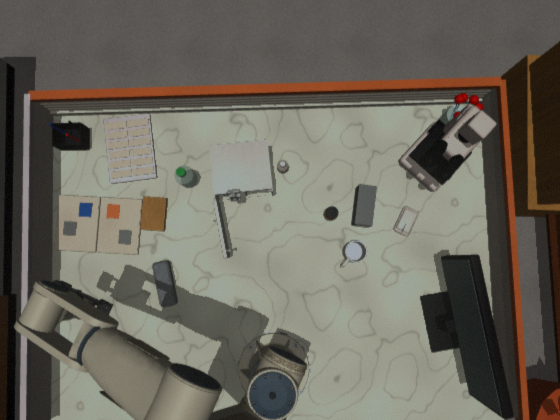

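The scene view shows the cabinet (295–372, 225–300), the door open at (355, 195), the grey box at (184, 220), the jar at (224, 215), and the mug at (203, 175). In the top view the cabinet top is at (212–274, 140–195), the door runs from (218, 195) to (229, 257), the box is at (364, 205), the jar at (331, 213), and the mug at (353, 252).

```bash
cat > h.py <<'E'
import numpy as np,cv2
from station import bot
from scipy.spatial.transform import Rotation as R
def load(n): return dict(np.load(f"pics/{n}.npz"))
def snap(n,tag):
    c=bot.read_camera(n);cv2.imwrite(f"pics/{tag}.png",c["frame"][:,:,::-1]);np.savez(f"pics/{tag}.npz",**c);return c
def ray(c,p):
    T=c["cam_to_world"];d=T[:3,:3]@np.linalg.inv(c["intrinsics"])@[p[0],p[1],1];return T[:3,3],d
def onz(c,p,z):
    o,d=ray(c,p);return o+d*(z-o[2])/d[2]
def proj(c,P):
    T=np.linalg.inv(c["cam_to_world"]);q=c["intrinsics"]@(T[:3,:3]@np.asarray(P)+T[:3,3]);return q[:2]/q[2]
def crop(tag,x0,y0,w,h,k,out):
    cv2.imwrite(f"pics/{out}.png",cv2.resize(cv2.imread(f"pics/{tag}.png")[y0:y0+h,x0:x0+w],None,fx=k,fy=k,interpolation=cv2.INTER_CUBIC))
E
python3 - <<'E'
from h import *
c=load("top0")
f=c["frame"];g=f.max(2)
m=((g<115)).astype(np.uint8);m[:, :345]=0;m[:,385:]=0;m[:175]=0;m[235:]=0
cs,_=cv2.findContours(m,0,1);k=max(cs,key=cv2.contourArea);r=cv2.minAreaRect(k);print(r)
for p in cv2.boxPoints(r):print(p,onz(c,p,.092))
print("ctr",onz(c,r[0],.092))
for n,p,z in[("jar",(331,213),.085),("mug",(355,252),.088),("oil",(283,166),.095),("cabFL",(216,195),.13),("cabFR",(274,191),.13),("BL",(212,143),.13),("BR",(271,140),.13),("edge",(228,256),.12),("bot",(181,173),.17)]:print(n,onz(c,p,z).round(3))
crop("top0",200,130,200,140,4,"crop0")
E
```

```text
((363.46417236328125, 205.5546112060547), (21.265108108520508, 42.705474853515625), 6.709836959838867)
[350.40958 225.51877] [ 0.48519893 -0.27922338  0.092     ]
[355.39932 183.1058 ] [ 0.63116264 -0.30263338  0.092     ]
[376.51877 185.59045] [ 0.62029599 -0.37506177  0.092     ]
[371.52902 228.00342] [ 0.47448208 -0.35115757  0.092     ]
ctr [ 0.55252776 -0.32698672  0.092     ]
jar [ 0.531 -0.215  0.085]
mug [ 0.394 -0.292  0.088]
oil [ 0.698 -0.055  0.095]
cabFL [0.6   0.175 0.13 ]
cabFR [ 0.608 -0.021  0.13 ]
BL [0.779 0.185 0.13 ]
BR [ 0.783 -0.016  0.13 ]
edge [0.394 0.14  0.12 ]
bot [0.672 0.285 0.17 ]
```

View pics/crop0.png

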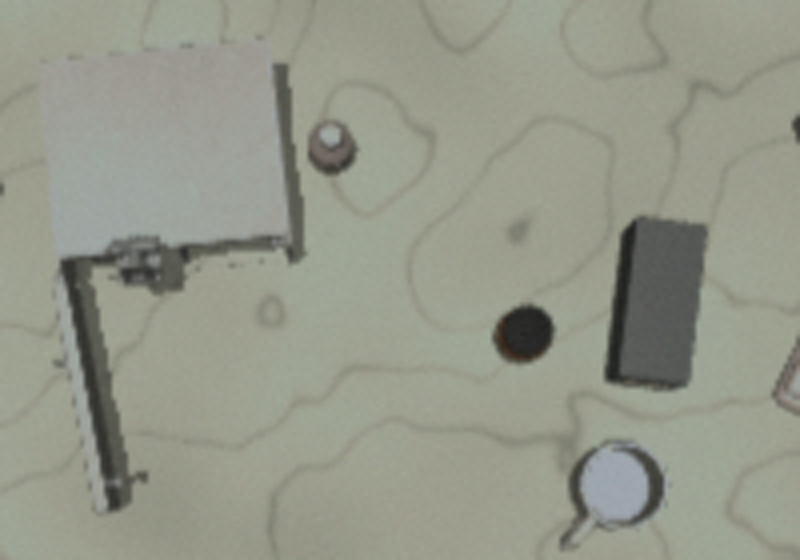

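The crop confirms that the box top is a clean rectangle, pixels (360,184) to (372,227). The door stands open at about 1.35 rad, with its staple on the left. I'll move the wrist camera over the box.

```bash
python3 -m crank '[{"tz":-0.5,"roll":-0.96},{"tz":-0.5,"roll":-0.96},{"tz":-0.5,"roll":-0.96},{"tz":-0.5,"roll":-0.96},{"ty":-0.95,"tx":-0.4},{"ty":-0.95,"tx":-0.4},{"ty":-0.95,"tx":-0.4},{"ty":-0.95,"tx":-0.4},{"ty":-0.95,"tx":-0.4},{"ty":-0.95,"tx":-0.4},{"ty":-0.95,"tx":-0.4},{"ty":-0.95,"tx":-0.4}]' -1 && python3 -m crank '[{"ty":-0.95,"tx":-0.4},{"ty":-0.95,"tx":-0.4},{"ty":-0.95,"tx":-0.4},{"ty":-0.95,"tx":-0.4},{"ty":-0.95,"tx":-0.4},{"ty":-0.95,"tx":-0.4},{"ty":-0.95,"tx":-0.4},{"ty":-0.95,"tx":-0.4},{"ty":-0.95,"tx":-0.4},{"ty":-0.95,"tx":-0.4},{"ty":-0.95,"tx":-0.4},{"ty":-0.95,"tx":-0.4}]'
python3 - <<'E'
from h import *
c=snap("wrist","w1");s=bot.read_state();print(s["ee_pos"],s["ee_rot"],s["qpos"]);print(c["cam_to_world"].round(3),c["intrinsics"])
E
```

```text
[0.27271045 0.56198459 0.23305614] [ 2.23974203e-01  9.74594934e-01 -5.06413839e-04 -1.17072319e-04] [ 1.11660681e+00  3.53490805e-01  1.63391404e+00 -1.26249797e-06
  1.15522735e+00 -2.40819913e-03]
[[ 0.437  0.861  0.26   0.199]
 [ 0.9   -0.417 -0.129  0.599]
 [-0.003  0.291 -0.957  0.385]
 [ 0.     0.     0.     1.   ]] [[354.69472102   0.         285.02784776]
 [  0.         354.69472102 211.80019281]
 [  0.           0.           1.        ]]validation failed for argument at $[0]...
```

View pics/w1.png

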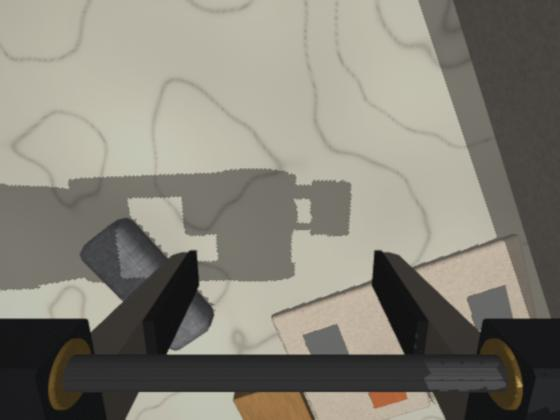

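The wrist view only shows the eyepiece case at (140, 280), because the arm didn't move: the rows probably need all four keys.

```bash
python3 -m crank '[{"tx":0,"ty":0,"tz":-0.5,"roll":-0.96},{"tx":0,"ty":0,"tz":-0.5,"roll":-0.96},{"tx":0,"ty":0,"tz":-0.5,"roll":-0.96},{"tx":0,"ty":0,"tz":-0.5,"roll":-0.96}]' -1
```

```text
clock: 0.48
ee_pos: [0.2728, 0.5621, 0.2939]
ee_rot: [0.056, 0.998, -0.0, -0.0]
ft_force: [-0.6, 0.7, -0.5]
finger_gap: 0.0917
gripper_force: 0.0
```

```bash
python3 -m crank '[{"tx":-0.4,"ty":-0.95,"tz":0,"roll":0},{"tx":-0.4,"ty":-0.95,"tz":0,"roll":0},{"tx":-0.4,"ty":-0.95,"tz":0,"roll":0},{"tx":-0.4,"ty":-0.95,"tz":0,"roll":0},{"tx":-0.4,"ty":-0.95,"tz":0,"roll":0},{"tx":-0.4,"ty":-0.95,"tz":0,"roll":0},{"tx":-0.4,"ty":-0.95,"tz":0,"roll":0},{"tx":-0.4,"ty":-0.95,"tz":0,"roll":0},{"tx":-0.4,"ty":-0.95,"tz":0,"roll":0},{"tx":-0.4,"ty":-0.95,"tz":0,"roll":0},{"tx":-0.4,"ty":-0.95,"tz":0,"roll":0},{"tx":-0.4,"ty":-0.95,"tz":0,"roll":0}]' -1
python3 - <<'E'
from h import *
c=snap("wrist","w1");s=bot.read_state();print(s["clock"],s["ee_pos"],s["ee_rot"],s["qpos"])
E
```

```text
clock: 1.48
ee_pos: [0.376, 0.2044, 0.2935]
ee_rot: [0.058, 0.998, -0.0, -0.0]
ft_force: [1.0, -0.0, 0.3]
finger_gap: 0.0917
gripper_force: 0.0
1.5333 [0.37679949 0.20042236 0.29343779] [ 5.83246781e-02  9.98296519e-01 -1.48411545e-03  2.99389977e-04] [ 0.48760296 -0.02692119  1.95586504 -0.00303941  1.21367982 -0.96541367]
```

View pics/w1.png

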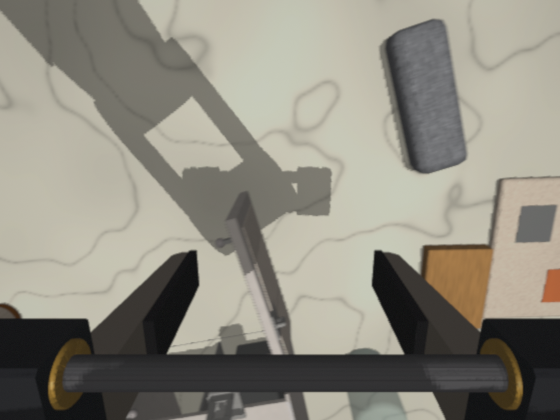

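The wrist picture shows the door top edge running from (240, 195) to (290, 400), with the cabinet front at the bottom of the frame. Moving on to the box.

```bash
python3 -m crank '[{"tx":-0.36,"ty":-0.98,"tz":0,"roll":0},{"tx":-0.36,"ty":-0.98,"tz":0,"roll":0},{"tx":-0.36,"ty":-0.98,"tz":0,"roll":0},{"tx":-0.36,"ty":-0.98,"tz":0,"roll":0},{"tx":-0.36,"ty":-0.98,"tz":0,"roll":0},{"tx":-0.36,"ty":-0.98,"tz":0,"roll":0},{"tx":-0.36,"ty":-0.98,"tz":0,"roll":0},{"tx":-0.36,"ty":-0.98,"tz":0,"roll":0},{"tx":-0.36,"ty":-0.98,"tz":0,"roll":0},{"tx":-0.36,"ty":-0.98,"tz":0,"roll":0},{"tx":-0.36,"ty":-0.98,"tz":0,"roll":0},{"tx":-0.36,"ty":-0.98,"tz":0,"roll":0}]' && python3 -m crank '[{"tx":-0.3,"ty":-0.98,"tz":0,"roll":0},{"tx":-0.3,"ty":-0.98,"tz":0,"roll":0},{"tx":-0.3,"ty":-0.98,"tz":0,"roll":0},{"tx":-0.3,"ty":-0.98,"tz":0,"roll":0},{"tx":-0.3,"ty":-0.98,"tz":0,"roll":0},{"tx":0,"ty":0,"tz":0,"roll":0},{"tx":0,"ty":0,"tz":0,"roll":0}]'
python3 - <<'E'
from h import *
c=snap("wrist","w2");s=bot.read_state();print(s["clock"],s["ee_pos"],s["ee_rot"],s["qpos"])
E
```

```text
clock: 2.53
ee_pos: [0.4637, -0.1612, 0.2935]
ee_rot: [0.058, 0.998, 0.0, -0.0]
ft_force: [0.9, 0.6, -0.2]
finger_gap: 0.092
gripper_force: 0.0
clock: 3.12
ee_pos: [0.491, -0.3119, 0.2929]
ee_rot: [0.059, 0.998, 0.0, -0.0]
ft_force: [0.1, 0.4, 0.0]
finger_gap: 0.0919
gripper_force: 0.0
3.1667 [ 0.49090209 -0.31072085  0.29296015] [ 5.88765988e-02  9.98264992e-01  5.00608388e-04 -5.49181284e-04] [-5.67083335e-01  2.33983691e-01  1.66179012e+00  3.58873793e-04
  1.24726560e+00 -2.02017263e+00]
```

View pics/w2.png

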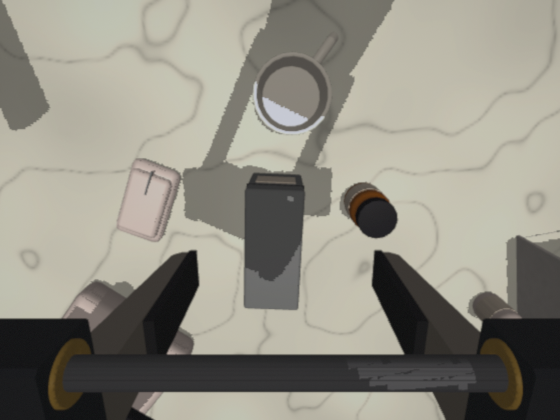

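The wrist view shows the box top face at roughly (247,187), (303,188), (299,308), (244,306). The jar is at (370, 210) and the mug at (291, 95).

```bash
python3 - <<'E'
from h import *
c=load("w2");f=c["frame"]
m=(f.max(2)<112).astype(np.uint8);m[:188]=0;m[315:]=0;m[:,:235]=0;m[:,312:]=0
for r in (195,205,240,270,285,300):
    x=np.where(m[r])[0]; print(r,x.min() if len(x) else 0,x.max() if len(x) else 0)
P=[onz(c,p,.092) for p in[(247,187),(303,188),(299,308),(244,306)]]
for p in P:print(p.round(4))
print("w,l",np.linalg.norm(P[0]-P[1]),np.linalg.norm(P[2]-P[3]),np.linalg.norm(P[0]-P[3]),np.linalg.norm(P[1]-P[2]))
d=(P[3]+P[2]-P[0]-P[1]);print("yaw",np.degrees(np.arctan2(d[1],d[0])),"ctr",np.mean(P,0))
t=load("top0")
Q=[onz(t,p,.092) for p in [(360,184.2),(376.7,185.7),(372,227),(355,225.5)]]
print(np.mean(Q,0))
E
```

```text
195 244 305
205 244 304
240 245 301
270 245 299
285 245 298
300 244 297
[ 0.4843 -0.3496  0.092 ]
[ 0.4921 -0.2931  0.092 ]
[ 0.6299 -0.3121  0.092 ]
[ 0.62   -0.3736  0.092 ]
w,l 0.057014349297867736 0.06222334656658889 0.13776859327691854 0.13908843888395447
yaw -8.929280747551744 ctr [ 0.55657721 -0.33211541  0.092     ]
[ 0.55235616 -0.33546916  0.092     ]
```

```bash
python3 -m crank '[{"tx":-0.57,"ty":-0.22,"tz":0,"roll":0.25},{"tx":-0.57,"ty":-0.22,"tz":0.5,"roll":0},{"tx":0,"ty":0,"tz":1,"roll":0},{"tx":0,"ty":0,"tz":1,"roll":0},{"tx":0,"ty":0,"tz":1,"roll":0},{"tx":0,"ty":0,"tz":1,"roll":0},{"tx":0,"ty":0,"tz":1,"roll":0},{"tx":0,"ty":0,"tz":1,"roll":0},{"tx":0,"ty":0,"tz":0.8,"roll":0},{"tx":0,"ty":0,"tz":0.47,"roll":0},{"tx":0,"ty":0,"tz":0,"roll":0}]' && python3 -m crank '[{"tx":0,"ty":0,"tz":0,"roll":0},{"tx":0,"ty":0,"tz":0,"roll":0},{"tx":0,"ty":0,"tz":0,"roll":0},{"tx":0,"ty":0,"tz":0,"roll":0},{"tx":0,"ty":0,"tz":0,"roll":0},{"tx":0,"ty":0,"tz":0,"roll":0},{"tx":0,"ty":0,"tz":0,"roll":0},{"tx":0,"ty":0,"tz":0,"roll":0}]' 1 45
```

```text
clock: 4.08
ee_pos: [0.5215, -0.3255, 0.0574]
ee_rot: [0.069, 0.998, 0.001, -0.003]
ft_force: [-0.0, 0.2, -0.2]
finger_gap: 0.0919
gripper_force: 0.0
clock: 4.75
ee_pos: [0.5241, -0.3285, 0.0617]
ee_rot: [0.069, 0.998, -0.0, 0.001]
ft_force: [-1.1, 2.2, 6.7]
finger_gap: 0.0621
gripper_force: 44.9
```

```bash
python3 -m crank '[{"tx":0,"ty":0,"tz":-0.5,"roll":0},{"tx":0,"ty":0,"tz":-0.8,"roll":0},{"tx":0,"ty":0,"tz":-0.8,"roll":0},{"tx":0,"ty":0,"tz":-0.8,"roll":0},{"tx":0,"ty":0,"tz":-0.8,"roll":0},{"tx":0,"ty":0,"tz":-0.8,"roll":0},{"tx":0,"ty":0,"tz":0,"roll":0}]'
python3 - <<'E'
from h import *
for n,(x0,y0,x1,y1),seed in[("top0",(195,125,290,205),(240,165)),("scene0",(280,215,385,310),(330,255))]:
    c=load(n);lab=cv2.cvtColor(c["frame"],cv2.COLOR_RGB2LAB).astype(int)
    s=lab[seed[1]-8:seed[1]+8,seed[0]-8:seed[0]+8].reshape(-1,3).mean(0);print(n,s)
    a=lab[...,1]; m=((abs(lab[...,1:]-s[1:]).max(2)<=4)&(abs(lab[...,0]-s[0])<25)).astype(np.uint8)
    k=np.zeros_like(m);k[y0:y1,x0:x1]=m[y0:y1,x0:x1];k=cv2.morphologyEx(k,cv2.MORPH_OPEN,np.ones((5,5)))
    cs,_=cv2.findContours(k,0,1);q=max(cs,key=cv2.contourArea);h=cv2.convexHull(q)
    ap=cv2.approxPolyDP(h,3,True)[:,0];r=cv2.minAreaRect(q);print(r,cv2.contourArea(q))
    for p in ap:print(p,onz(c,p,.13).round(4))
c=load("top0");o=c["frame"][125:275,200:290];cv2.imwrite("pics/cab.png",cv2.resize(o[:,:,::-1],None,fx=4,fy=4,interpolation=cv2.INTER_CUBIC)[:600])
E
```

```text
clock: 5.33
ee_pos: [0.5252, -0.3296, 0.1999]
ee_rot: [0.069, 0.998, -0.002, 0.003]
ft_force: [1.5, -0.5, -4.3]
finger_gap: 0.0619
gripper_force: 44.9
top0 [168.21875  125.234375 131.796875]
((239.7257537841797, 163.9512176513672), (54.177330017089844, 59.151241302490234), 84.14398956298828) 2786.0
[267 140] [ 0.7832 -0.0025  0.13  ]
[270 188] [ 0.6182 -0.008   0.13  ]
[213 193] [0.607  0.1849 0.13  ]
[209 145] [0.772  0.1953 0.13  ]
[237 137] [0.7967 0.0994 0.13  ]
scene0 [175.90625    128.171875   132.76171875]
((331.9999694824219, 262.0), (93.99998474121094, 103.99998474121094), 90.0) 6354.5
[384 215] [0.5827 0.2364 0.13  ]
[384 309] [0.8547 0.2114 0.13  ]
[358 309] [0.8552 0.1467 0.13  ]
[299 284] [7.893e-01 2.000e-04 1.300e-01]
[280 262] [ 0.7276 -0.0492  0.13  ]
[280 219] [ 0.5973 -0.0506  0.13  ]
[284 215] [ 0.5845 -0.0397  0.13  ]
```

View pics/cab.png

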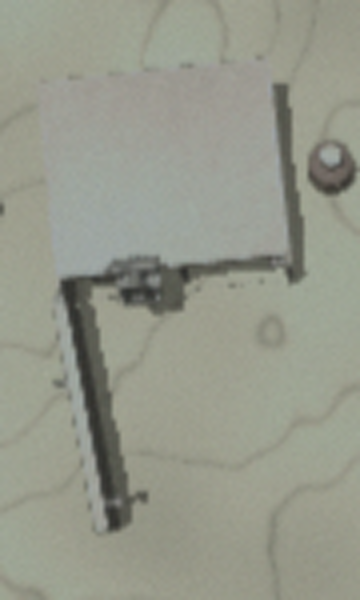

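The crop shows the cabinet top corners at full-image (210,146), (267.5,140.5), (272.5,189), (214,195). That gives 197 × 168 mm at yaw 4.0°, which matches the 200 × 170 plate. The cabinet origin is about (0.687, 0.088) and the door angle about 1.47 rad, with its edge at (226, 257).

```bash
python3 -m crank '[{"tx":0,"ty":0,"tz":0,"roll":-0.8},{"tx":0,"ty":0,"tz":0,"roll":-0.8},{"tx":0,"ty":0,"tz":0,"roll":-0.78},{"tx":0.1,"ty":0.5,"tz":0,"roll":0},{"tx":0.2,"ty":0.9,"tz":0,"roll":0},{"tx":0.2,"ty":0.9,"tz":0,"roll":0},{"tx":0.2,"ty":0.9,"tz":0,"roll":0},{"tx":0.2,"ty":0.9,"tz":0,"roll":0},{"tx":0.2,"ty":0.9,"tz":0,"roll":0},{"tx":0.2,"ty":0.9,"tz":0,"roll":0},{"tx":0.2,"ty":0.9,"tz":0,"roll":0},{"tx":0.2,"ty":0.9,"tz":0,"roll":0}]' && python3 -m crank '[{"tx":0.2,"ty":0.9,"tz":0,"roll":0},{"tx":0.2,"ty":0.9,"tz":0,"roll":0},{"tx":0.2,"ty":0.9,"tz":0,"roll":0},{"tx":0.13,"ty":0.9,"tz":0,"roll":0},{"tx":0,"ty":0.5,"tz":0,"roll":0},{"tx":0,"ty":0,"tz":0,"roll":0},{"tx":0,"ty":0,"tz":0,"roll":0},{"tx":0,"ty":0,"tz":0,"roll":0}]'
python3 - <<'E'
from h import *
s=bot.read_state();print(s["ee_pos"],s["ee_rot"],s["qpos"])
c=snap("wrist","w3")
E
```

```text
clock: 6.33
ee_pos: [0.4547, -0.0996, 0.1942]
ee_rot: [-0.034, 0.999, 0.0, -0.001]
ft_force: [1.2, 0.4, -5.5]
finger_gap: 0.0617
gripper_force: 44.9
clock: 7.0
ee_pos: [0.4257, 0.0196, 0.1949]
ee_rot: [-0.035, 0.999, -0.0, -0.0]
ft_force: [0.2, 0.6, -5.3]
finger_gap: 0.0621
gripper_force: 44.9
[0.42574117 0.01955246 0.19490186] [-3.45403318e-02  9.99403187e-01 -1.64074393e-04 -4.56575008e-04] [ 4.26300781e-02  8.67304609e-02  2.07683414e+00 -3.86497065e-04
  9.78943864e-01 -1.59704489e+00]
```

View pics/w3.png

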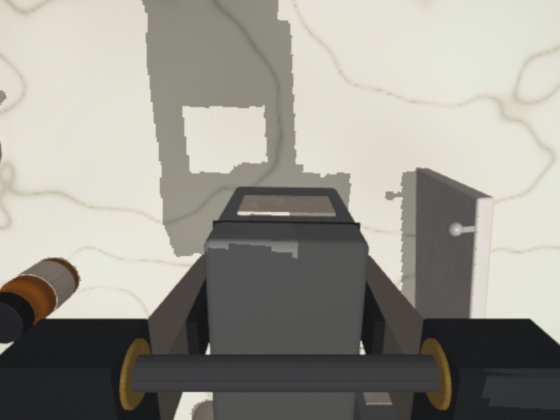

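The wrist picture shows the box still square in the jaws, near edge at (208–360, 231), with the door free edge at (450, 190) well clear. Lower it and insert.

```bash
python3 -m crank '[{"tx":0,"ty":0,"tz":0.8,"roll":0},{"tx":0,"ty":0,"tz":1,"roll":0},{"tx":0,"ty":0,"tz":1,"roll":0},{"tx":0,"ty":0,"tz":0.9,"roll":0},{"tx":0,"ty":0,"tz":0.6,"roll":0},{"tx":0,"ty":0,"tz":0,"roll":0},{"tx":0,"ty":0,"tz":0,"roll":0}]' && python3 -m crank '[{"tx":-0.6,"ty":-0.04,"tz":0,"roll":0},{"tx":-0.6,"ty":0,"tz":0,"roll":0},{"tx":-0.6,"ty":0,"tz":0,"roll":0},{"tx":-0.6,"ty":0,"tz":0,"roll":0},{"tx":-0.6,"ty":0,"tz":0,"roll":0},{"tx":-0.6,"ty":0,"tz":0,"roll":0},{"tx":-0.15,"ty":0,"tz":0,"roll":0},{"tx":0,"ty":0,"tz":0,"roll":0},{"tx":0,"ty":0,"tz":0,"roll":0},{"tx":0,"ty":0,"tz":0,"roll":0}]'
```

```text
clock: 7.63
ee_pos: [0.4258, 0.0191, 0.066]
ee_rot: [-0.034, 0.999, -0.0, -0.001]
ft_force: [-0.8, 0.3, -4.7]
finger_gap: 0.0618
gripper_force: 44.9
clock: 8.47
ee_pos: [0.5374, 0.0261, 0.0668]
ee_rot: [-0.034, 0.999, -0.0, -0.001]
ft_force: [-0.8, -0.3, -5.1]
finger_gap: 0.0618
gripper_force: 44.9
```

```bash
python3 -m crank '[{"tx":0,"ty":0,"tz":0.1,"roll":0},{"tx":0,"ty":0,"tz":0.08,"roll":0},{"tx":0,"ty":0,"tz":0,"roll":0},{"tx":0,"ty":0,"tz":0,"roll":0}]' && python3 -m crank '[{"tx":0,"ty":0,"tz":0,"roll":0},{"tx":0,"ty":0,"tz":0,"roll":0},{"tx":0,"ty":0,"tz":0,"roll":0},{"tx":0,"ty":0,"tz":0,"roll":0},{"tx":0,"ty":0,"tz":0,"roll":0},{"tx":0.5,"ty":0,"tz":0,"roll":0},{"tx":0.7,"ty":0,"tz":0,"roll":0},{"tx":0.3,"ty":0,"tz":-0.8,"roll":0},{"tx":0,"ty":0,"tz":-1,"roll":0},{"tx":0,"ty":0,"tz":-1,"roll":0},{"tx":0,"ty":0,"tz":-1,"roll":0},{"tx":0,"ty":0,"tz":-1,"roll":0}]' -1
python3 - <<'E'
from h import *
snap("top","top1")
c=cv2.imread("pics/top1.png")[125:275,195:295];cv2.imwrite("pics/c2.png",cv2.resize(c,None,fx=4,fy=4,interpolation=cv2.INTER_CUBIC))
E
```

```text
clock: 8.8
ee_pos: [0.5379, 0.0263, 0.0617]
ee_rot: [-0.034, 0.999, -0.0, -0.0]
ft_force: [-5.2, -1.0, 7.6]
finger_gap: 0.0616
gripper_force: 44.9
clock: 9.8
ee_pos: [0.4935, 0.0232, 0.2065]
ee_rot: [-0.035, 0.999, -0.0, 0.0]
ft_force: [0.0, 0.0, 0.7]
finger_gap: 0.092
gripper_force: 0.0
```

View pics/c2.png

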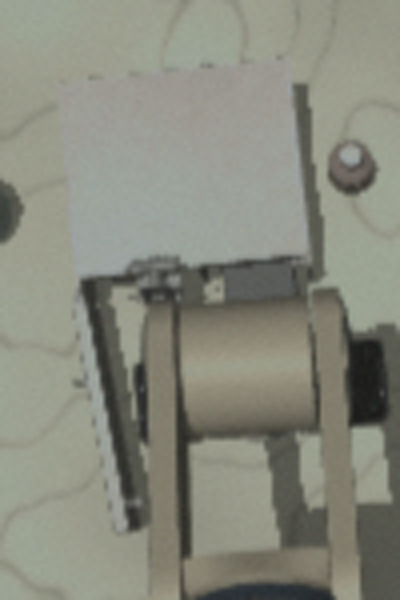

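The box stands in the bay mouth, at crop (222–302, 262–300), between divider and side wall. Next I turn the closed jaws 90° and push the box in.

```bash
python3 -m crank '[{"tx":0,"ty":0,"tz":0,"roll":1},{"tx":0,"ty":0,"tz":0,"roll":1},{"tx":0,"ty":0,"tz":0,"roll":1},{"tx":0,"ty":0,"tz":0,"roll":1},{"tx":0,"ty":0,"tz":0,"roll":1},{"tx":0,"ty":0,"tz":0,"roll":1},{"tx":0,"ty":0,"tz":0,"roll":1},{"tx":0,"ty":0,"tz":0,"roll":1},{"tx":0,"ty":0,"tz":0,"roll":1},{"tx":0,"ty":0,"tz":0,"roll":1},{"tx":0,"ty":0,"tz":0,"roll":1},{"tx":0,"ty":0,"tz":0,"roll":1}]' 1 20 && python3 -m crank '[{"tx":0,"ty":0,"tz":0,"roll":1},{"tx":0,"ty":0,"tz":0,"roll":1},{"tx":0,"ty":0,"tz":0,"roll":1},{"tx":0,"ty":-0.3,"tz":0,"roll":1},{"tx":0,"ty":-0.3,"tz":0,"roll":1},{"tx":0,"ty":-0.5,"tz":0,"roll":1},{"tx":0,"ty":0,"tz":0,"roll":0},{"tx":0,"ty":0,"tz":0,"roll":0}]'
```

```text
clock: 10.85
ee_pos: [0.4937, 0.0233, 0.2048]
ee_rot: [0.472, 0.882, -0.0, -0.0]
ft_force: [0.4, 0.1, -0.4]
finger_gap: 0.014
gripper_force: 0.0
clock: 11.52
ee_pos: [0.4617, 0.0158, 0.2051]
ee_rot: [0.681, 0.732, 0.0, 0.0]
ft_force: [0.0, -1.8, 0.4]
finger_gap: 0.0007
gripper_force: 0.0
```

```bash
python3 -m crank '[{"tx":0.17,"ty":0,"tz":0.8,"roll":0},{"tx":0,"ty":0,"tz":1,"roll":0},{"tx":0,"ty":0,"tz":1,"roll":0},{"tx":0,"ty":0,"tz":1,"roll":0},{"tx":0,"ty":0,"tz":0.7,"roll":0},{"tx":0,"ty":0,"tz":0,"roll":0},{"tx":0,"ty":0.2,"tz":0,"roll":0},{"tx":0,"ty":0.3,"tz":0,"roll":0},{"tx":0,"ty":0.3,"tz":0,"roll":0},{"tx":0,"ty":0.3,"tz":0,"roll":0},{"tx":0,"ty":0.3,"tz":0,"roll":0}]'
```

```text
clock: 12.43
ee_pos: [0.5028, 0.0238, 0.0712]
ee_rot: [0.682, 0.731, -0.001, -0.001]
ft_force: [-13.0, -0.9, 14.4]
finger_gap: 0.0006
gripper_force: 7.3
```

```bash
python3 -m crank '[{"tx":0,"ty":0.3,"tz":0,"roll":0},{"tx":0,"ty":0.3,"tz":0,"roll":0},{"tx":0,"ty":0.3,"tz":0,"roll":0},{"tx":0,"ty":0.3,"tz":0,"roll":0},{"tx":0,"ty":0.3,"tz":0,"roll":0}]'
```

```text
clock: 12.85
ee_pos: [0.548, 0.0269, 0.0712]
ee_rot: [0.682, 0.731, -0.001, -0.001]
ft_force: [-8.8, -0.5, 6.8]
finger_gap: 0.0006
gripper_force: 4.7
```

```bash
python3 -m crank '[{"tx":0,"ty":0.25,"tz":-0.05,"roll":0},{"tx":0,"ty":0.25,"tz":0,"roll":0},{"tx":0,"ty":0.25,"tz":0,"roll":0},{"tx":0,"ty":0.15,"tz":0,"roll":0},{"tx":0,"ty":0,"tz":0,"roll":0},{"tx":0,"ty":0,"tz":0,"roll":0}]'
```

```text
clock: 13.35
ee_pos: [0.576, 0.0289, 0.0718]
ee_rot: [0.682, 0.731, 0.001, 0.001]
ft_force: [0.0, -0.4, -0.2]
finger_gap: 0.0005
gripper_force: 0.0
```

```bash
python3 -m crank '[{"tx":0,"ty":0.15,"tz":0,"roll":0},{"tx":0,"ty":0.15,"tz":0,"roll":0},{"tx":0,"ty":0.1,"tz":0,"roll":0},{"tx":0,"ty":0,"tz":0,"roll":0},{"tx":0,"ty":0,"tz":0,"roll":0}]'
python3 - <<'E'
from h import *
c=snap("wrist","w4");snap("top","top2")
cv2.imwrite("pics/pair.png",np.hstack([cv2.resize(c["frame"][:,:,::-1],(480,360)),cv2.resize(cv2.imread("pics/top2.png")[130:230,195:284],(320,360),interpolation=cv2.INTER_CUBIC)]))
E
```

```text
clock: 13.77
ee_pos: [0.5868, 0.0296, 0.0716]
ee_rot: [0.682, 0.731, -0.0, -0.0]
ft_force: [-2.5, -0.4, 2.0]
finger_gap: 0.0004
gripper_force: 1.7
```

```bash
python3 -m crank '[{"tx":0,"ty":0.1,"tz":0,"roll":0},{"tx":0,"ty":0.05,"tz":0,"roll":0},{"tx":0,"ty":0,"tz":0,"roll":0},{"tx":0,"ty":0,"tz":0,"roll":0}]'
```

```text
clock: 14.2
ee_pos: [0.5911, 0.0299, 0.0715]
ee_rot: [0.682, 0.731, -0.0, -0.0]
ft_force: [-6.0, 0.5, 3.1]
finger_gap: 0.0004
gripper_force: 2.6
```

```bash
python3 -m crank '[{"tx":0,"ty":-0.6,"tz":0,"roll":0},{"tx":0,"ty":-1,"tz":0,"roll":0},{"tx":0,"ty":-1,"tz":0,"roll":0},{"tx":0,"ty":-1,"tz":0,"roll":0},{"tx":0,"ty":-1,"tz":-0.9,"roll":0},{"tx":0,"ty":-0.9,"tz":-0.9,"roll":0},{"tx":0,"ty":0,"tz":-1,"roll":0},{"tx":0,"ty":0,"tz":-1,"roll":0},{"tx":0.3,"ty":0,"tz":-0.7,"roll":0},{"tx":0.9,"ty":0,"tz":0,"roll":0},{"tx":1,"ty":0,"tz":0,"roll":0},{"tx":1,"ty":0,"tz":0,"roll":0}]' && python3 -m crank '[{"tx":1,"ty":0,"tz":0,"roll":0},{"tx":1,"ty":0,"tz":0,"roll":0},{"tx":0.7,"ty":0,"tz":0,"roll":0},{"tx":0,"ty":0,"tz":0,"roll":0},{"tx":0,"ty":0,"tz":0,"roll":0}]'
cat >> h.py <<'E'
O=np.array([.6866,.0878]);Y=np.radians(4.0)
def tocab(p): d=np.asarray(p)[:2]-O;return np.array([d[0]*np.cos(Y)+d[1]*np.sin(Y),-d[0]*np.sin(Y)+d[1]*np.cos(Y)])*1e3
E
python3 - <<'E'
from h import *
p=bot.read_state()["ee_pos"];print(p,tocab(p))
# second look at the box end (top cam), and the door now
snap("top","top3")
prev=None
for a in np.r_[1.471,np.arange(1.4,-.01,-.1)]:
    n=np.array([-np.cos(a),np.sin(a)]);s=18*abs(n[0])+10*abs(n[1])
    q=np.array([-96,100])+165*np.array([-np.sin(a),-np.cos(a)])+(6+s)*n
    print(round(a,2),q.round(1),"" if prev is None else "tx %.2f ty %.2f"%tuple(((q-prev)/30)[::-1]));prev=q
E
```

```text
clock: 15.2
ee_pos: [0.4215, 0.1155, 0.2078]
ee_rot: [0.683, 0.731, 0.002, 0.001]
ft_force: [0.2, -0.6, -0.7]
finger_gap: 0.0004
gripper_force: 0.0
clock: 15.62
ee_pos: [0.4152, 0.1961, 0.2068]
ee_rot: [0.681, 0.732, 0.001, 0.0]
ft_force: [0.1, 0.5, 0.2]
finger_gap: 0.0006
gripper_force: 0.0
[0.41515727 0.19608894 0.20676008] [-263.22765813  126.9600452 ]
1.47 [-261.9  101.2] 
1.4 [-261.8   90.6] tx -0.35 ty 0.00
1.3 [-260.5   75.6] tx -0.50 ty 0.05
1.2 [-257.7   60.6] tx -0.50 ty 0.09
1.1 [-253.5   45.7] tx -0.49 ty 0.14
1.0 [-247.9   31.2] tx -0.49 ty 0.19
0.9 [-240.8   17. ] tx -0.47 ty 0.24
0.8 [-232.3    3.5] tx -0.45 ty 0.28
0.7 [-222.3   -9.3] tx -0.43 ty 0.33
0.6 [-211.   -21.2] tx -0.40 ty 0.38
0.5 [-198.4  -32.1] tx -0.36 ty 0.42
0.4 [-184.6  -41.7] tx -0.32 ty 0.46
0.3 [-169.7  -49.9] tx -0.27 ty 0.50
0.2 [-153.9  -56.6] tx -0.22 ty 0.53
0.1 [-137.3  -61.7] tx -0.17 ty 0.55
-0.0 [-120.  -65.] tx -0.11 ty 0.58
```

```bash
python3 -m crank '[{"tx":0,"ty":0,"tz":0.8,"roll":0},{"tx":0,"ty":0,"tz":1,"roll":0},{"tx":0,"ty":0,"tz":1,"roll":0},{"tx":0,"ty":0,"tz":1,"roll":0},{"tx":0,"ty":0,"tz":0.7,"roll":0},{"tx":-0.3,"ty":0,"tz":0,"roll":0},{"tx":-0.4,"ty":0,"tz":0,"roll":0},{"tx":-0.4,"ty":0,"tz":0,"roll":0},{"tx":-0.4,"ty":0.05,"tz":0,"roll":0},{"tx":-0.4,"ty":0.05,"tz":0,"roll":0}]' && python3 -m crank '[{"tx":-0.5,"ty":0.08,"tz":0,"roll":0},{"tx":-0.5,"ty":0.13,"tz":0,"roll":0},{"tx":-0.5,"ty":0.17,"tz":0,"roll":0},{"tx":0,"ty":0,"tz":0,"roll":0}]'
python3 -c "
from h import *
p=bot.read_state();print(p['ee_pos'],tocab(p['ee_pos']),p['ft_force'])"
```

```text
clock: 16.5
ee_pos: [0.4225, 0.1368, 0.0729]
ee_rot: [0.683, 0.731, 0.001, 0.0]
ft_force: [0.7, 0.4, 0.2]
finger_gap: 0.0007
gripper_force: 0.2
clock: 16.83
ee_pos: [0.4377, 0.0917, 0.0731]
ee_rot: [0.683, 0.73, 0.001, 0.001]
ft_force: [-0.0, -0.2, -0.1]
finger_gap: -0.0
gripper_force: 0.0
[0.43772144 0.09171652 0.07308647] [-247.99910608   21.26786656] [-0.01753025 -0.24370963 -0.05189652]
```

```bash
python3 - <<'E'
from h import *
a=load("top0");b=snap("top","top4")
for p in[(216,203),(218,215),(221,230),(224,245),(225,253)]:print(p,a["frame"][p[1],p[0]],b["frame"][p[1],p[0]])
E
```

```text
(216, 203) [150 153 147] [145 151 143]
(218, 215) [153 160 155] [157 162 145]
(221, 230) [149 155 149] [97 95 83]
(224, 245) [151 150 144] [158 157 139]
(225, 253) [154 153 146] [126 121 106]
```

```bash
python3 -m crank '[{"tx":-0.35,"ty":0.2,"tz":0,"roll":0},{"tx":-0.5,"ty":0.28,"tz":0,"roll":0},{"tx":-0.5,"ty":0.3,"tz":0,"roll":0},{"tx":-0.5,"ty":0.36,"tz":0,"roll":0},{"tx":-0.45,"ty":0.4,"tz":0,"roll":0},{"tx":-0.35,"ty":0.46,"tz":0,"roll":0},{"tx":-0.25,"ty":0.5,"tz":0,"roll":0},{"tx":-0.15,"ty":0.5,"tz":0,"roll":0},{"tx":0,"ty":0.4,"tz":0,"roll":0},{"tx":0,"ty":0,"tz":0,"roll":0}]'
python3 -c "
from h import *
p=bot.read_state();print(p['ee_pos'],tocab(p['ee_pos']),p['ft_force'])"
```

```text
clock: 17.72
ee_pos: [0.5469, 0.0097, 0.0722]
ee_rot: [0.682, 0.731, 0.001, 0.001]
ft_force: [0.8, -0.2, 0.2]
finger_gap: 0.0007
gripper_force: 0.0
[0.54690946 0.00969294 0.07223064] [-144.79873431  -68.17247471] [ 0.78355723 -0.20663141  0.15861323]
```

```bash
python3 -m crank '[{"tx":0,"ty":0.25,"tz":0,"roll":0},{"tx":0,"ty":0.25,"tz":0,"roll":0},{"tx":0,"ty":0.15,"tz":0,"roll":0}]' ; python3 -m crank '[{"tx":0,"ty":0.1,"tz":0,"roll":0},{"tx":0,"ty":0.07,"tz":0,"roll":0}]';python3 -m crank '[{"tx":0,"ty":0.07,"tz":0,"roll":0},{"tx":0,"ty":0,"tz":0,"roll":0}]'
python3 -c "
from h import *
p=bot.read_state();print(p['ee_pos'],tocab(p['ee_pos']),p['ft_force'])"
```

```text
clock: 17.97
ee_pos: [0.5641, 0.0116, 0.0717]
ee_rot: [0.682, 0.731, 0.0, 0.0]
ft_force: [-0.6, -0.2, 0.2]
finger_gap: 0.0003
gripper_force: 0.3
clock: 18.13
ee_pos: [0.5673, 0.0118, 0.0714]
ee_rot: [0.682, 0.731, -0.001, -0.001]
ft_force: [-7.5, -2.3, 8.4]
finger_gap: 0.0005
gripper_force: 4.4
clock: 18.3
ee_pos: [0.5701, 0.0119, 0.0715]
ee_rot: [0.682, 0.731, -0.001, -0.0]
ft_force: [-2.5, -1.4, 1.1]
finger_gap: 0.0003
gripper_force: 1.4
[0.57011505 0.011911   0.07151011] [-121.4949437   -67.57855592] [-2.4773835  -1.43592058  1.06085575]
```

Catch force peaked at 7.5 N and then dropped. I'll keep pushing until it meets a hard stop.

```bash
python3 -m crank '[{"tx":0,"ty":0.08,"tz":0,"roll":0},{"tx":0,"ty":0,"tz":0,"roll":0}]';python3 -m crank '[{"tx":0,"ty":0.08,"tz":0,"roll":0},{"tx":0,"ty":0,"tz":0,"roll":0}]';python3 -m crank '[{"tx":0,"ty":0.08,"tz":0,"roll":0},{"tx":0,"ty":0,"tz":0,"roll":0}]'
python3 -c "
from h import *
p=bot.read_state();print(p['ee_pos'],tocab(p['ee_pos']),p['ft_force'])"
```

```text
clock: 18.47
ee_pos: [0.5735, 0.0122, 0.0716]
ee_rot: [0.682, 0.731, 0.0, 0.0]
ft_force: [0.2, -0.5, 0.6]
finger_gap: 0.0003
gripper_force: 0.0
clock: 18.63
ee_pos: [0.5765, 0.0125, 0.0718]
ee_rot: [0.682, 0.731, 0.0, 0.0]
ft_force: [-0.1, -0.5, 0.8]
finger_gap: 0.0004
gripper_force: 0.0
clock: 18.8
ee_pos: [0.5783, 0.0126, 0.0716]
ee_rot: [0.682, 0.731, 0.0, 0.0]
ft_force: [0.6, -0.2, -0.2]
finger_gap: 0.0004
gripper_force: 0.0
[0.57832988 0.01257669 0.07156064] [-113.25369399  -67.48752564] [ 0.58494891 -0.23385093 -0.15415774]
```

```bash
python3 -m crank '[{"tx":0,"ty":0.07,"tz":0,"roll":0},{"tx":0,"ty":0,"tz":0,"roll":0}]';python3 -m crank '[{"tx":0,"ty":0.07,"tz":0,"roll":0},{"tx":0,"ty":0,"tz":0,"roll":0}]';python3 -m crank '[{"tx":0,"ty":0.07,"tz":0,"roll":0},{"tx":0,"ty":0,"tz":0,"roll":0}]'
python3 -c "
from h import *
p=bot.read_state();print(p['ee_pos'],tocab(p['ee_pos']),p['ft_force'])"
```

```text
clock: 18.97
ee_pos: [0.5788, 0.0126, 0.0714]
ee_rot: [0.682, 0.731, -0.001, -0.001]
ft_force: [-6.2, -1.3, 4.6]
finger_gap: 0.0007
gripper_force: 3.4
clock: 19.13
ee_pos: [0.5787, 0.0126, 0.0714]
ee_rot: [0.682, 0.731, -0.003, -0.003]
ft_force: [-15.0, -0.6, 11.0]
finger_gap: 0.0004
gripper_force: 7.9
clock: 19.3
ee_pos: [0.5788, 0.0125, 0.0713]
ee_rot: [0.682, 0.731, -0.004, -0.004]
ft_force: [-23.1, -2.0, 20.0]
finger_gap: 0.0007
gripper_force: 12.6
[0.57875093 0.01254151 0.07134369] [-112.83612314  -67.55198866] [-23.10336495  -1.98358925  20.02819589]
```

The door stop is rigid, with force rising from 6 to 23 N and no motion, and the catch was passed 12 mm earlier as expected, so the door is shut. Now back off and look at the hasp.

```bash
python3 -m crank '[{"tx":0,"ty":-0.5,"tz":0,"roll":0},{"tx":0,"ty":-1,"tz":0,"roll":0},{"tx":0,"ty":0,"tz":-0.8,"roll":0},{"tx":0,"ty":0,"tz":-1,"roll":0},{"tx":0,"ty":0,"tz":-1,"roll":0},{"tx":0,"ty":0,"tz":-1,"roll":0},{"tx":0,"ty":0,"tz":-1,"roll":0},{"tx":0,"ty":0,"tz":-1,"roll":0},{"tx":0.8,"ty":0.4,"tz":-0.5,"roll":0},{"tx":0.9,"ty":0.5,"tz":0,"roll":0},{"tx":0.9,"ty":0.5,"tz":0,"roll":0},{"tx":0.9,"ty":0.5,"tz":0,"roll":0}]' && python3 -m crank '[{"tx":0.6,"ty":0.4,"tz":0,"roll":0},{"tx":0,"ty":0,"tz":0,"roll":0},{"tx":0,"ty":0,"tz":0,"roll":0},{"tx":0,"ty":0,"tz":0,"roll":0}]'
python3 - <<'E'
from h import *
c=snap("wrist","w5");p=bot.read_state();print(p["ee_pos"],tocab(p["ee_pos"]),p["ee_rot"])
# left: wrist crop 2x (200x250 px at 130..) ; 
for q,n in(((-106,30,130),"hinge"),((-106,0,130),""),((-102,-100,120),"doorcorner"),((-90,-100,130),"wallfront"),((90,-100,130),"")):
    w=O+[np.cos(Y)*q[0]/1e3-np.sin(Y)*q[1]/1e3,np.sin(Y)*q[0]/1e3+np.cos(Y)*q[1]/1e3]
    print(q,n,proj(c,[w[0],w[1],q[2]/1e3]).round(1))
cv2.imwrite("pics/w5b.png",cv2.resize(c["frame"][:,:,::-1],(800,600),interpolation=cv2.INTER_CUBIC))
E
```

```text
clock: 20.3
ee_pos: [0.5898, 0.1196, 0.2615]
ee_rot: [0.682, 0.731, 0.001, 0.0]
ft_force: [0.1, 0.1, -0.8]
finger_gap: 0.0005
gripper_force: 0.0
clock: 20.63
ee_pos: [0.5993, 0.1368, 0.2603]
ee_rot: [0.682, 0.731, -0.0, -0.0]
ft_force: [0.4, -0.7, -0.4]
finger_gap: 0.0004
gripper_force: 0.0
[0.59920495 0.13642303 0.26042287] [-83.79038384  54.60096043] [ 6.82371155e-01  7.31005791e-01 -3.64164276e-04 -8.12676698e-05]
(-106, 30, 130) hinge [259.2 236.6]
(-106, 0, 130)  [259.9 268.7]
(-102, -100, 120) doorcorner [266.9 356.6]
(-90, -100, 130) wallfront [278.9 363.8]
(90, -100, 130)  [467.2 363.8]
```

View pics/w5b.png

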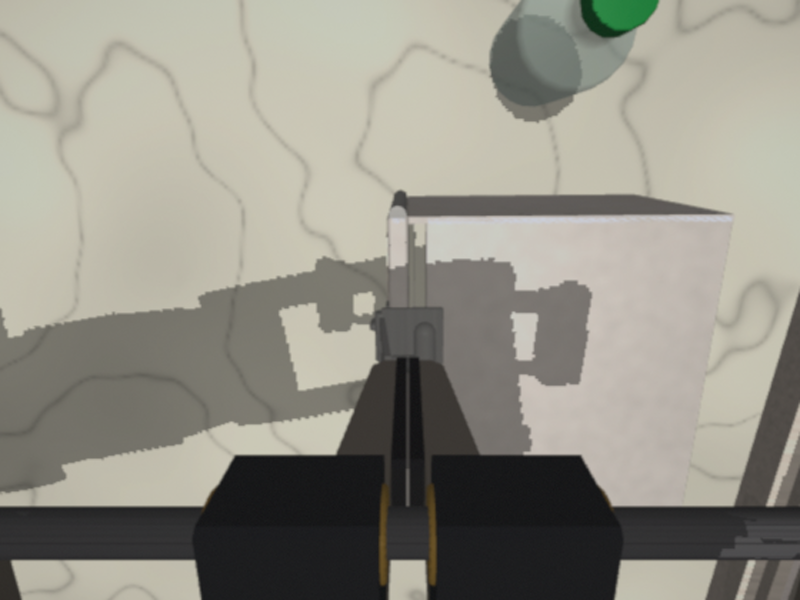

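The picture shows the door shut flush, with its strip at enlarged x 388–412, and the hasp upright at about (410, 335). The strip sits about 5 px right of prediction. Refining the cabinet x.

```bash
python3 - <<'E'
from h import *
c=load("w5")
for n,p,z in[("door outer top +y",(388,215),.12),("door inner",(410,216),.12),("plate back +y",(732,215),.13),("plate front +y",(427,218),.13),("bracket TR",(443,308),.134),("bracket TL",(378,310),.134),("door outer near",(388,300),.12)]:
    w=onz(c,np.array(p)*.7,z);print(n,w.round(4),tocab(w).round(1))
E
sed -i 's/O=np.array(\[.6866,.0878\])/O=np.array([.6916,.0882])/' h.py
python3 -c "
from h import *
p=bot.read_state();print(tocab(p['ee_pos']))"
```

```text
door outer top +y [0.5848 0.1823 0.12  ] [-95.  101.4]
door inner [0.5974 0.1826 0.12  ] [-82.4 100.8]
plate back +y [0.7747 0.1968 0.13  ] [ 95.5 102.6]
plate front +y [0.6067 0.1835 0.13  ] [-73. 101.]
bracket TR [0.6199 0.1332 0.134 ] [-63.4  50. ]
bracket TL [0.5826 0.1294 0.134 ] [-100.9   48.8]
door outer near [0.5877 0.1316 0.12  ] [-95.6  50.6]
[-88.80610668  54.55071718]
```

```bash
sed -i 's/O=np.array(\[.6916,.0882\])/O=np.array([.6932,.0890])/' h.py
python3 -m crank '[{"tx":-0.3,"ty":0.7,"tz":0,"roll":0},{"tx":-0.3,"ty":0.7,"tz":0,"roll":0},{"tx":-0.18,"ty":0.6,"tz":0,"roll":0},{"tx":0,"ty":0,"tz":0.4,"roll":0},{"tx":0,"ty":0,"tz":0.8,"roll":0},{"tx":0,"ty":0,"tz":0.8,"roll":0},{"tx":0,"ty":0,"tz":0.8,"roll":0},{"tx":0,"ty":0,"tz":0.4,"roll":0},{"tx":0,"ty":0,"tz":0,"roll":0},{"tx":0,"ty":0,"tz":0,"roll":0}]'
python3 -c "
from h import *
p=bot.read_state();print(tocab(p['ee_pos']))"
```

```text
clock: 21.52
ee_pos: [0.6606, 0.1177, 0.1645]
ee_rot: [0.682, 0.731, -0.0, -0.0]
ft_force: [1.2, -0.5, 0.4]
finger_gap: 0.0004
gripper_force: 0.0
[-30.53121648  30.88545213]
```

```bash
python3 -m crank '[{"tx":0,"ty":-0.25,"tz":0,"roll":0},{"tx":0,"ty":-0.25,"tz":0,"roll":0},{"tx":0,"ty":-0.25,"tz":0,"roll":0},{"tx":0,"ty":-0.25,"tz":0,"roll":0},{"tx":0,"ty":-0.25,"tz":0,"roll":0}]';python3 -m crank '[{"tx":0,"ty":-0.25,"tz":0,"roll":0},{"tx":0,"ty":-0.25,"tz":0,"roll":0},{"tx":0,"ty":-0.25,"tz":0,"roll":0},{"tx":0,"ty":-0.25,"tz":0,"roll":0}]';python3 -m crank '[{"tx":0,"ty":-0.25,"tz":0,"roll":0},{"tx":0,"ty":-0.25,"tz":0,"roll":0},{"tx":0,"ty":-0.25,"tz":0,"roll":0},{"tx":0,"ty":0,"tz":0,"roll":0}]'
python3 -c "
from h import *
p=bot.read_state();print(tocab(p['ee_pos']))"
```

```text
clock: 21.93
ee_pos: [0.6244, 0.1157, 0.1661]
ee_rot: [0.682, 0.731, 0.002, 0.001]
ft_force: [4.6, 0.2, 4.8]
finger_gap: 0.0003
gripper_force: 2.3
clock: 22.27
ee_pos: [0.5927, 0.1133, 0.1644]
ee_rot: [0.682, 0.731, -0.0, -0.0]
ft_force: [1.6, 0.6, -1.5]
finger_gap: 0.0006
gripper_force: 0.8
clock: 22.6
ee_pos: [0.5698, 0.1117, 0.1643]
ee_rot: [0.682, 0.731, -0.001, -0.0]
ft_force: [0.1, 0.5, -0.9]
finger_gap: 0.0003
gripper_force: 0.0
[-121.54015331   31.25442655]
```

```bash
python3 -m crank '[{"tx":0,"ty":0.1,"tz":-0.5,"roll":0},{"tx":0,"ty":0,"tz":-0.6,"roll":0},{"tx":0,"ty":-0.5,"tz":0,"roll":0},{"tx":0,"ty":-0.5,"tz":0,"roll":0},{"tx":0,"ty":0,"tz":0,"roll":0},{"tx":0,"ty":0,"tz":0.3,"roll":0},{"tx":0,"ty":0,"tz":0.3,"roll":0},{"tx":0,"ty":0,"tz":0.3,"roll":0}]';python3 -m crank '[{"tx":0,"ty":0,"tz":0.25,"roll":0},{"tx":0,"ty":0,"tz":0.25,"roll":0},{"tx":0,"ty":0,"tz":0.25,"roll":0}]';python3 -m crank '[{"tx":0,"ty":0,"tz":0.25,"roll":0},{"tx":0,"ty":0,"tz":0.25,"roll":0},{"tx":0,"ty":0,"tz":0.1,"roll":0},{"tx":0,"ty":0,"tz":0,"roll":0}]'
python3 -c "
from h import *
p=bot.read_state();print(tocab(p['ee_pos']))"
```

```text
clock: 23.27
ee_pos: [0.5442, 0.11, 0.1695]
ee_rot: [0.682, 0.731, -0.001, -0.001]
ft_force: [-1.6, 0.7, 2.2]
finger_gap: 0.0008
gripper_force: 1.2
clock: 23.52
ee_pos: [0.5446, 0.1099, 0.1468]
ee_rot: [0.682, 0.731, -0.0, -0.0]
ft_force: [-1.0, -0.1, 1.1]
finger_gap: 0.0006
gripper_force: 0.6
clock: 23.85
ee_pos: [0.5442, 0.1099, 0.1292]
ee_rot: [0.682, 0.731, -0.0, -0.0]
ft_force: [0.1, -0.4, -0.4]
finger_gap: 0.0005
gripper_force: 0.0
[-147.13545143   31.25709658]
```

```bash
python3 -m crank '[{"tx":0,"ty":-0.6,"tz":-0.05,"roll":0},{"tx":0,"ty":-0.7,"tz":0,"roll":0},{"tx":0,"ty":0,"tz":0.6,"roll":0},{"tx":0,"ty":0,"tz":0.6,"roll":0},{"tx":0,"ty":0,"tz":0,"roll":0},{"tx":0,"ty":0.3,"tz":0,"roll":0},{"tx":0,"ty":0.25,"tz":0,"roll":0},{"tx":0,"ty":0.2,"tz":0,"roll":0}]';python3 -m crank '[{"tx":0,"ty":0.15,"tz":0,"roll":0},{"tx":0,"ty":0.1,"tz":0,"roll":0},{"tx":0,"ty":0.1,"tz":0,"roll":0}]';python3 -m crank '[{"tx":0,"ty":0.1,"tz":0,"roll":0},{"tx":0,"ty":0.06,"tz":0,"roll":0},{"tx":0,"ty":0,"tz":0,"roll":0}]'
python3 -c "
from h import *
p=bot.read_state();print(tocab(p['ee_pos']))"
```

```text
clock: 24.52
ee_pos: [0.5276, 0.1088, 0.0958]
ee_rot: [0.682, 0.731, -0.001, -0.001]
ft_force: [-12.9, 1.0, -6.7]
finger_gap: 0.0003
gripper_force: 5.5
clock: 24.77
ee_pos: [0.5302, 0.1089, 0.0924]
ee_rot: [0.682, 0.731, -0.007, -0.006]
ft_force: [-24.2, 4.0, -15.9]
finger_gap: 0.0004
gripper_force: 10.8
clock: 25.02
ee_pos: [0.5426, 0.1098, 0.0951]
ee_rot: [0.682, 0.731, -0.001, -0.001]
ft_force: [-2.1, -0.2, -1.7]
finger_gap: 0.0005
gripper_force: 1.2
[-148.74548558   31.22694724]
```

```bash
python3 -m crank '[{"tx":0,"ty":0.06,"tz":0,"roll":0},{"tx":0,"ty":0,"tz":0,"roll":0}]';python3 -m crank '[{"tx":0,"ty":0.06,"tz":0,"roll":0},{"tx":0,"ty":0,"tz":0,"roll":0}]';python3 -m crank '[{"tx":0,"ty":0.06,"tz":0,"roll":0},{"tx":0,"ty":0,"tz":0,"roll":0}]'
python3 -c "
from h import *
p=bot.read_state();print(tocab(p['ee_pos']))"
```

```text
clock: 25.18
ee_pos: [0.5463, 0.1101, 0.0962]
ee_rot: [0.682, 0.731, 0.001, 0.0]
ft_force: [-2.1, -0.8, -1.3]
finger_gap: 0.0006
gripper_force: 1.0
clock: 25.35
ee_pos: [0.5468, 0.1102, 0.0961]
ee_rot: [0.682, 0.731, -0.0, -0.0]
ft_force: [-5.6, 0.1, 3.1]
finger_gap: 0.0002
gripper_force: 2.9
clock: 25.52
ee_pos: [0.547, 0.1102, 0.0959]
ee_rot: [0.682, 0.731, -0.001, -0.001]
ft_force: [-10.6, 0.3, 7.5]
finger_gap: 0.0004
gripper_force: 5.8
[-144.37461635   31.31298445]
```

Stopped firmly at 10 N. Back off, then check the hasp numerically: project the bar for the candidate angles and sample pixels.

```bash
python3 -m crank '[{"tx":0,"ty":-0.5,"tz":0,"roll":0},{"tx":0,"ty":-1,"tz":0,"roll":0},{"tx":0,"ty":0,"tz":-0.8,"roll":0},{"tx":0,"ty":0,"tz":-1,"roll":0},{"tx":0,"ty":0,"tz":-1,"roll":0},{"tx":0,"ty":0,"tz":-1,"roll":0},{"tx":0.3,"ty":0,"tz":-1,"roll":0},{"tx":0.7,"ty":0,"tz":-0.7,"roll":0},{"tx":0.8,"ty":0,"tz":0,"roll":0},{"tx":0,"ty":0,"tz":0,"roll":0},{"tx":0,"ty":0,"tz":0,"roll":0},{"tx":0,"ty":0,"tz":0,"roll":0}]'
python3 - <<'E'
from h import *
c=snap("wrist","w6");p=bot.read_state();print(tocab(p["ee_pos"]))
g=cv2.cvtColor(c["frame"],cv2.COLOR_RGB2GRAY)
def W(q):
    return [O[0]+(np.cos(Y)*q[0]-np.sin(Y)*q[1])/1e3,O[1]+(np.sin(Y)*q[0]+np.cos(Y)*q[1])/1e3,q[2]/1e3]
for n,q in(("doorface",(-102,30,120)),("hinge",(-106,30,130)),("plate",(-80,30,130)),("bar a=0 +end",(-126,52,88)),("bar0 mid",(-126,30,88)),("bar.5",(-143.7,30,102.7)),("bar1.5",(-149.3,30,147)),("bar +",(-144,30,165))):print(n,proj(c,W(q)).round(1))
u,v=proj(c,W((-126,30,88))).astype(int);u2,v2=proj(c,W((-126,52,88))).astype(int)
for r in range(v2-16,v+12,4):print(r,g[r,u-36:u+48:3])
E
```

```text
clock: 26.52
ee_pos: [0.5004, 0.1608, 0.2608]
ee_rot: [0.682, 0.731, 0.0, 0.0]
ft_force: [-1.0, 0.1, 0.3]
finger_gap: 0.0001
gripper_force: 0.0
[-187.55743096   84.80296422]
doorface [379.7 263.7]
hinge [378.  268.7]
plate [407.7 268.7]
bar a=0 +end [348.3 228.8]
bar0 mid [347.2 249.8]
bar.5 [331.1 255.9]
bar1.5 [331.  277.8]
bar + [340.7 288.6]
212 [125 125 125 122 117 115 118 123 125 125 142 201 203 202 132 108  76  76
  77  77  77  78  83  99  79 118 119 119]
216 [125 126 125 126 125 125 121 116 112 120 124 169 203 203 130 105  76  77
  78  77  77  78  86  86  84 119 121 120]
220 [125 124 125 126 125 126 125 125 123 119 112 123 156 143 124  97  76  77
  77  77  76  78  91  80  88 118 120 121]
224 [125 125 125 125 125 125 125 125 125 124 121 113 117 123 123  92  78  76
  77  78  78  77  96  77  93 119 120 121]
228 [125 125 125 125 125 125 125 125 125 125 124 120  89 102 122  87  77  77
  77  78  77  78 105  76 100 120 120 120]
232 [125 124 124 125 125 125 125 124 125 124 122  80  89  91  98  84  78  71
  69  77  77  78 105  76 106 121 120 121]
236 [124 125 124 125 124 125 124 125 124 124 122  80  90  91  92  78  78  71
  58  69  70  77 113  75 111 121 120 120]
240 [124 124 124 124 124 124 124 124 124 124 122  81  90  90  90  78  78  69
  58  59  68  65 112  75 114 122 122 121]
244 [124 124 124 124 124 124 124 124 124 123 118  82  91  89  89  75  74  65
  59  57  62  67  66  75 115 120 122 121]
248 [124 124 124 124 124 124 123 124 124 123 115  83  91  89  90  96  93 130
 115  65  58  64  66  90 113 118 118 117]
252 [124 123 123 124 124 124 124 124 123 123 109  83  91  89  87  94 139  89
  86  70  81  58  69  65  88  89  90  89]
256 [112 124 124 123 124 123 123 123 123 123 104  85  91  88 104  81  82  73
  73  79  93  72  81  93  89  90  90  89]
260 [ 70 123 124 123 122 124 123 123 123 123 106  85  92  88 102  78  81  80
  91 152 139  72  83  92  89  90  91  90]
```

The bar appears at columns 344–354 from row 229, against a prediction of (348, 229) for hasp angle 0. The hasp lies flat against the door and the arm is clear of everything.

```bash
python3 -c "
from station import bot
print(bot.finish_job())"
```

```text
the job is handed in; nothing more can be done
None
```

I handed the job in at about 27 s: the box is upright in the bay about 1–2 mm behind the door's inner face, the door is shut past its catch, and the hasp lies against the door. The box depth and door closure come from contact forces and positions, and the hasp angle from image measurement; I did not re-check the bystanders in a final picture.

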